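# Bring the bench fume hood into service

## Task

Get the small fume hood ready for solvent work: first press the low, flat-topped start button on the starter box beside it (never the taller mushroom-headed stop), then push the sliding window up with your fingertips from beneath its lip until the lip stands level with the arrow pointer clamped on the left-hand rail, and leave it there. Do not grip the window, touch its glass, shift the pointer, or disturb the parts and tools standing about.

Things in the scene. Friction and masses are not known exactly. Their poses are not given: they have to be found in the camera images.
- hood: Fixed grey bench fume hood, 330 mm wide, 415 deep, 500 high with its filter box; belts over pulleys carry counterweights on its outer sides. The front leans back 0.7 rad from upright. Origin: on the bench, straight below the shut window's lower edge, which is 150 mm up; x into the hood, y to its left, z up. Base 50 mm high, from 92 mm before the origin. Side rails 22 mm wide, centred 144 mm left and right
- sash (a joint): How far the window has been pushed up along its slope, in m: 0 shut, 0.18 fully up. Moving by s carries it s*sin(0.7) towards hood x and s*cos(0.7) up. It is counterweighted: about 4 N along the slope moves it either way and it stays where it is left
- lip_nose (a point): Middle of the lip's rounded front edge (10 mm round bar, point on its axis). Axes: z up the slope, y to the hood's left, x square into the window (into the hood and down). Lip 250 mm wide, standing 45 mm out from the window. Window shut: 31 mm before and 183 mm above the hood's origin. Beneath it all is open down to the hood's floor (its front edge is 63 mm above the bench), so fingers reach under it even when shut
- sash_lip: The lip itself: a flat aluminium ledge 5 mm thick ending in the rounded nose; its underside is where one pushes. Origin: middle of the window's lower edge, 45 mm behind and 5 mm below the nose in the axes of point lip_nose
- lip_cowl: Sloping sheet cover above the lip, from just behind the nose up to about 45 mm higher on the window frame. Same origin and axes as the lip. Touching cowl and lip together counts as gripping
- glass_pane: Glass of the window, 232 mm wide, 122 mm high along the slope, beginning 24 mm above the window's lower edge; same origin and axes as the lip. Not to be touched
- pointer (a joint): Where the pointer is clamped along the slope, in m, on the scale of joint sash: the lip is level with the pointer when joint sash equals this. It must not be shifted
- pointer_tip (a point): Inner tip of the dark arrow plate (28 mm high) of the pointer (clamp block about 28 by 24 mm with a steel thumb-screw) on the hood's left rail, 4 mm beyond the left end of the lip nose when level with it. Axes as point lip_nose
- start_top (a point): Centre of the flat top of the start button, a cap 30 mm across standing 5 mm above the black collar (38 mm across). Its z axis points out of the starter's face, which is tipped 0.2 rad from level towards the robot side
- start (a joint): Travel of the start button, in m: 0 out, 0.006 fully in; springs back. About 1 N starts it, 4 N puts it fully in; it counts as pressed from 0.004
- stop_top (a point): Centre of the top of the stop button, a mushroom 40 mm across standing 18 mm above its collar, 68 mm from the start button. Not to be pressed
- stop (a joint): Travel of the stop button, in m: 0 out, 0.006 fully in
- starter: Fixed starter box of grey steel, 104 by 164 mm foot, 59 mm high at the back, 41 mm at the front; on the bench to the left or the right of the hood. Origin: centre of its foot; y towards the start button's side, x away from the robot
- dish: Round steel dish with bolts, 131 mm across, 30 mm high, loose on the bench on the other side of the hood from the starter. Bystander; origin at the centre of its underside
- holder_a: Steel valve holder, 22 mm across, 50 mm high, standing loose in the hood. Bystander; origin under its centre
- holder_b: A like valve holder, 50 mm high, standing loose in the hood. Bystander; origin under its centre
- coil_spring: Coil spring, 21 mm across, 40 mm high, standing loose in the hood. Bystander; origin under its centre
- oil_can: Small oil can with bent spout, 192 mm high, right of the hood. Bystander; origin under its centre
- grease_tin: Grease tin, 64 mm across, 62 mm high, right of the hood. Bystander; origin under its centre
- wash_brush: Flat brush, 166 mm long, lying at the left. Bystander; origin under its centre
- pliers: Pliers, 183 mm long, lying at the left. Bystander; origin under its centre
- plunger: Pump plunger, 71 mm long, 11 mm thick, lying on the bench before the hood. Bystander; origin under its centre
- spanner: Combination spanner, 186 mm long, 8 mm thick, lying on the bench before the hood. Bystander; origin under its centre

How it is judged:
On the way, in this order (a step that is already met when the one before it is completed fails the run):
1. the start button is pressed in while the window is still down (value of joint start above 0.004 m and contact force between the fingers and starter above 0.5 N and distance of lip_nose from where it was at the start of the episode below 0.01 m), for 0.05 s.
2. the window has been pushed up 30 mm by fingers beneath its lip (distance of lip_nose from where it was at the start of the episode above 0.03 m and contact force between the fingers and sash_lip above 0.5 N), for 0.1 s.
At the end, for the whole second after the job is handed in: The window's lip stands level with the pointer (within 8 mm along the slope) and at rest, and the start button has been let go (z of lip_nose in the frame of pointer_tip between -0.008 and 0.008 m and velocity of joint sash between -0.005 and 0.005 m/s and value of joint start below 0.002 m); the robot touches nothing.
It fails at once if the stop button is pressed (value of joint stop above 0.002 m).
It fails at once if the lip is gripped (fingers on its underside and on its cowl at once) (contact force between the fingers and sash_lip above 1 N and contact force between the fingers and lip_cowl above 1 N).
It fails at once if the glass is touched (contact force between any of the fingers, the arm and glass_pane above 1 N).
It fails at once if the pointer is shifted by more than 4 mm (distance of pointer_tip from where it was at the start of the episode above 0.004 m).
It fails at once if a bystander is moved by more than 20 mm (distance of any of dish, holder_a, holder_b, coil_spring, oil_can, grease_tin, wash_brush, pliers, plunger, spanner from where it was at the start of the episode above 0.02 m).
It also fails if it takes over 54 s, if anything falls off the work surface, if the arm or the gripper's body presses on something with over 40 N, if the wrist force passes 120 N, or if a joint passes its speed limit or range.

## Robot

A 7-joint arm with a two-finger parallel gripper is mounted at the origin on a cart in front of the work surface, level with it; the furniture and walls round the work are solid. World frame = base frame: x ahead of the robot, y to its left, z up, the work surface at z = 0. Lengths are in m, angles in rad, forces in N, time in s.
With the tool pointing down it reaches from about 0.4 to 0.85 m from the base axis. Payload 10.4 kg.
Tool frame: the origin (TCP) lies at the very end of the fingers, on their centre line; the grasp point (between the pads) lies 19 mm behind it; z points along the fingers, y is the line along which they close (so a half turn about z gives the same grasp; the last joint's range is limited). The gripper opens to 87 mm and grips with 3 to 60 N. Pads are 19 mm wide; open, the fingers measure 117 mm over their backs; the gripper's body (75 mm by 190 mm) begins 51 mm behind the grasp point.
Start: joints at [-1.194, 0.332, -0.065, 1.46, 0.022, 1.35, -0.088], TCP at [0.243, 0.576, 0.223] pointing down, gripper open.
Joint ranges: [-2.6, 2.6], [-0.5, 2.12], [-1.47, 1.34], [0.16, 2.42], [-1.27, 4.41], [0.06, 2.06], [-2.6, 2.6]. Speed limits (rad/s): [2.22, 2.22, 2.79, 2.79, 3.14, 3.14, 3.14].

## Interface

Orientations are given as a unit quaternion [x, y, z, w].
In Python, from bench import * gives the robot as it stands.
- The arm moves only by the tool step_arm, never from a script. Its arguments are lists of equal length, an entry for each row: "delta_pos": the shift along the world's x, y, z in units of 25 mm (1.0 is 25 mm), a list of three; "turn": the turn about the world's z in units of 0.12 rad (1.0 is 0.12 rad). In form: {"delta_pos": [[tx, ty, tz], ...], "turn": [turn, ...]}. A call has 1 to 12 rows; each row shifts and turns the commanded pose from where the row before left it; what a row does not reach is not made up. A row lasts 1/10 s, in which the tool goes at most 50 mm and 8.59 degrees, less where a joint would pass 70% of its speed; a pose out of reach is approached as far as the arm can. A call with a number of a shift or a turn outside -1 to 1 is refused whole. A call with a gripper value outside its range is refused whole. "grip" is the closure, from 0 (fully open) to 1 (shut), set as the call begins (left out, the last holds). The fingers move at their own pace and stop on an object; "newtons" is the grip in N (left out, the last holds). Time passes only in rows, so rows that do not move let the fingers close. It gives the time, the measured TCP pose, the force, the opening and the grip force at its end, in the units of the state.
- read_state(): the state, without advancing time (a new reading comes with each control period).
- camera(name): name is "scene" or "top" or "wrist"; returns a dict with "image" (480x640x3 uint8, red, green, blue), "z_map" (480x640 float32, m along the optical axis (not along the pixel's ray), 0 where there is no reading), "mtx" (3x3 intrinsics, pixels), "view" (4x4, takes a point from world to camera coordinates). Camera axes: x right, y up, looking along -z (the intrinsics and any distortion apply to the point x, -y, -z); pixel columns grow to the right and rows downward; lengths in m; the calibration is good to about 2 mm. The wrist camera is an equidistant fisheye: a pixel r from the principal point sees the ray r / f radians off the axis. A picture is of the moment at which its call begins.
- close_job(): hands the job in; it is judged then, once.
The state is a dict: "time": time; "joint_positions": joint angles; "joint_vel": joint speeds; "joint_torque": joint torques, N m; "ee_pos": TCP position; "eef_rot": TCP orientation; "ft_force": force on the tool from outside, world axes, zero at the start; "torque": the same for the moment, N m; "width": finger opening in m; "grip_force": force on a finger pad.
Only numpy, scipy, OpenCV 4.12 (cv2) and the standard library are available. Lean on these libraries where they do the work, as an engineer would, in place of code of your own. Each camera call takes 0.05 s, during which the arm holds its last target. There are 200 camera calls.

## Working session

There is one attempt and no reset: what is moved stays moved. The work goes in short steps, Python scripts to look and compute and a tool call to move; the robot and the scene stay as the last step left them, time stands still between calls to the robot, and variables do not carry over. Pictures are saved under pics/ and viewed, at most 10 in all, crops included, and the job is handed in when it is done.

Besides the shell and the picture viewer there is one more tool, called after "Call:" as name(argument=value, ...) on one line, values as JSON. step_arm: Moves the arm, as the interface text tells. Shifts and turns lie within -1 to 1; 1 stands for 25 mm of shift or 0.12 rad of turn. Its arguments: {"type":"object","properties":{"delta_pos":{"type":"array"},"turn":{"type":"array"},"grip":{"type":"number"},"newtons":{"type":"number"}},"required":["delta_pos","turn"]}

```bash
mkdir -p pics; cat > h.py <<'E'
from bench import *
import numpy as np, cv2
def snap(n,f):
    c=camera(n); cv2.imwrite(f'pics/{f}.png',c['image'][:,:,::-1]); np.savez(f'pics/{f}.npz',**c); return c
def load(f): return dict(np.load(f'pics/{f}.npz'))
def cloud(c):
    z=c['z_map']; K=c['mtx']; v,u=np.mgrid[:480,:640]
    P=np.stack([(u-K[0,2])/K[0,0]*z,-(v-K[1,2])/K[1,1]*z,-z,np.ones_like(z)],-1)
    W=(P@np.linalg.inv(c['view']).T)[...,:3]; W[z==0]=np.nan; return W
E
python3 - <<'E'
from h import *
for n in('scene','top'):
    c=snap(n,n+'0'); print(c['mtx'],np.linalg.inv(c['view'])[:3].round(3))
s=read_state();print(s['time'],s['ee_pos'],s['eef_rot'],s['ft_force'])
E
```

```text
[[604.62198169   0.         331.61018704]
 [  0.         604.62198169 240.29033118]
 [  0.           0.           1.        ]] [[ 0.957  0.216 -0.196  0.189]
 [-0.291  0.717 -0.633 -1.352]
 [ 0.004  0.663  0.749  1.682]]
[[452.62759021   0.         316.67750447]
 [  0.         452.62759021 244.66526117]
 [  0.           0.           1.        ]] [[-2.300e-02  9.710e-01 -2.390e-01  2.910e-01]
 [-1.000e+00 -2.200e-02  4.000e-03 -2.800e-02]
 [-1.000e-03  2.390e-01  9.710e-01  1.348e+00]]
0.1 [0.24312425 0.57540483 0.22185654] [ 1.98526000e-01  9.80095425e-01 -6.15719976e-04 -7.90693510e-05] [-0.15882772 -1.04394189 -0.5760544 ]
```

View pics/scene0.png

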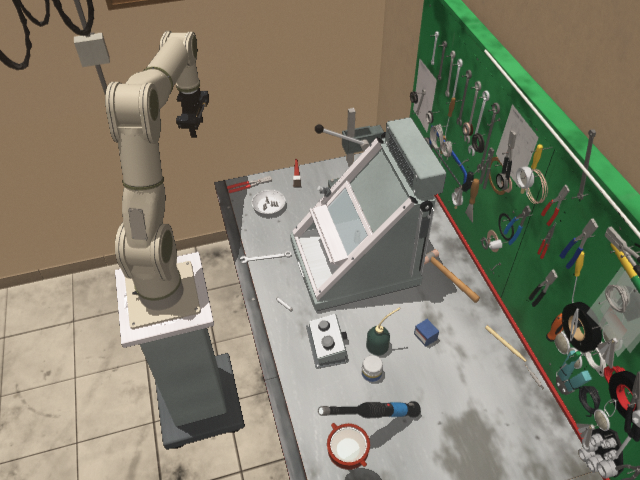

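View pics/top0.png

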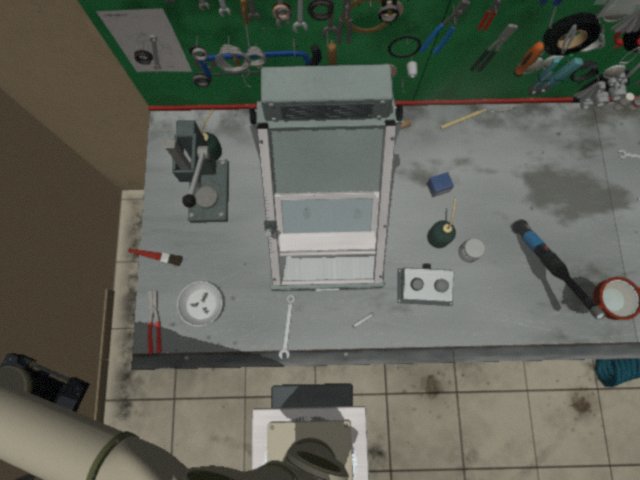

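The top view shows the starter right of the hood with buttons at about (417,284) and (443,285). The lip and cowl are at about (325,242), and the pointer is at about (271,228).

```bash
python3 - <<'E'
from h import *
np.set_printoptions(suppress=True,precision=3,linewidth=150)
c=load('top0');W=cloud(c)
for u,v in[(417,284),(443,285),(430,300),(430,272),(402,270),(450,270),(400,300),(452,303)]:print('box',u,v,W[v,u])
for v in range(190,294,4):print(v,W[v,300],W[v,340],W[v,266],W[v,384])
# fits of front corner of base, rails
im=c['image']
a=cv2.resize(im[200:300,240:400][:,:,::-1],None,fx=5,fy=5,interpolation=cv2.INTER_CUBIC);cv2.imwrite('pics/a.png',a)
s=load('scene0');
a=cv2.resize(s['image'][110:370,280:440][:,:,::-1],None,fx=2.3,fy=2.3,interpolation=cv2.INTER_CUBIC)
a2=cv2.resize(s['image'][310:370,300:360][:,:,::-1],None,fx=6,fy=6,interpolation=cv2.INTER_CUBIC)
o=np.zeros((600,740,3),np.uint8);o[:598,:368]=a[:598,:368];o[:360,370:730]=a2;cv2.imwrite('pics/b.png',o)
E
```

```text
box 417 284 [ 0.485 -0.318  0.064]
box 443 285 [ 0.477 -0.387  0.084]
box 430 300 [ 0.441 -0.358  0.041]
box 430 272 [ 0.519 -0.359  0.063]
box 402 270 [ 0.531 -0.284  0.036]
box 450 270 [ 0.524 -0.418  0.059]
box 400 300 [ 0.447 -0.277  0.006]
box 452 303 [ 0.435 -0.432  0.003]
190 [0.698 0.005 0.275] [ 0.696 -0.095  0.273] [0.687 0.087 0.308] [ 0.682 -0.201  0.303]
194 [0.683 0.005 0.286] [ 0.681 -0.094  0.285] [0.68  0.088 0.3  ] [ 0.675 -0.202  0.295]
198 [0.676 0.006 0.276] [ 0.674 -0.094  0.277] [0.673 0.089 0.291] [ 0.669 -0.203  0.283]
202 [0.67  0.006 0.263] [ 0.668 -0.095  0.261] [0.666 0.09  0.281] [ 0.661 -0.204  0.275]
206 [0.662 0.007 0.256] [ 0.661 -0.095  0.253] [0.657 0.091 0.275] [ 0.654 -0.205  0.266]
210 [0.655 0.007 0.246] [ 0.652 -0.095  0.248] [0.651 0.092 0.263] [ 0.646 -0.206  0.257]
214 [0.646 0.007 0.241] [ 0.645 -0.095  0.236] [0.643 0.093 0.254] [ 0.638 -0.206  0.249]
218 [0.639 0.008 0.229] [ 0.637 -0.095  0.227] [0.636 0.094 0.243] [ 0.63  -0.207  0.239]
222 [0.631 0.009 0.218] [ 0.628 -0.095  0.22 ] [0.623 0.093 0.251] [ 0.623 -0.208  0.229]
226 [0.621
[... 828 characters left out ...]
] [ 0.555 -0.101  0.058] [0.572 0.121 0.001] [ 0.563 -0.237  0.003]
266 [0.547 0.016 0.053] [ 0.545 -0.101  0.049] [ 0.56   0.121 -0.001] [ 0.552 -0.238 -0.004]
270 [0.535 0.016 0.052] [ 0.533 -0.1    0.053] [ 0.548  0.121 -0.002] [ 0.54  -0.237 -0.002]
274 [0.523 0.016 0.057] [nan nan nan] [ 0.536  0.121 -0.002] [ 0.528 -0.236 -0.004]
278 [0.512 0.016 0.05 ] [ 0.508 -0.099  0.058] [ 0.523  0.121 -0.002] [ 0.515 -0.235 -0.   ]
282 [0.498 0.016 0.064] [ 0.496 -0.098  0.064] [0.511 0.12  0.   ] [ 0.502 -0.233  0.006]
286 [0.488 0.017 0.052] [ 0.486 -0.099  0.048] [0.499 0.12  0.001] [ 0.49  -0.233  0.003]
290 [0.482 0.018 0.016] [ 0.482 -0.101 -0.002] [0.486 0.12  0.005] [ 0.478 -0.232  0.002]
```

View pics/a.png

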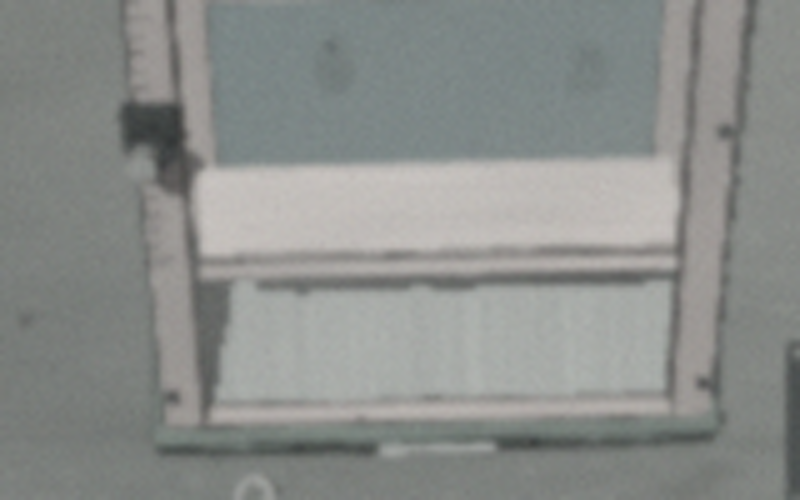

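View pics/b.png

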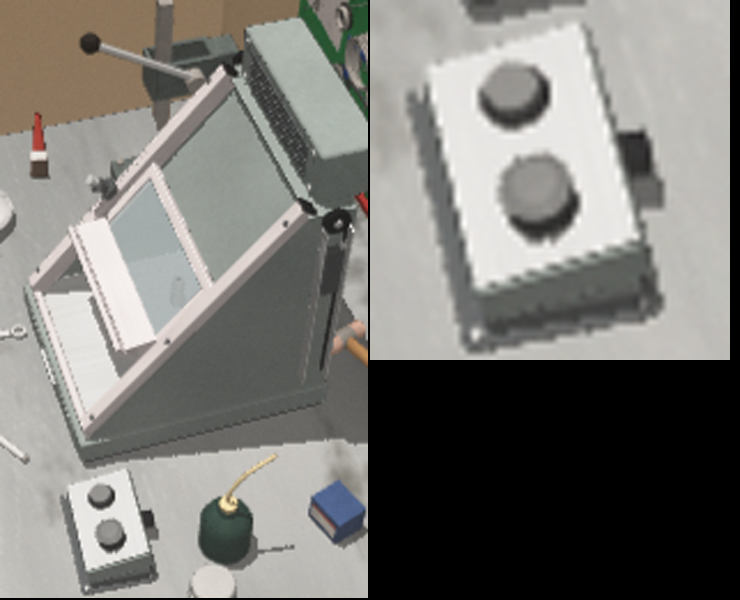

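Start is the lower cap at (0.485,-0.318,0.064). Stop is taller, at (0.477,-0.387,0.084), and the two are 69 mm apart as specified. The pointer tip in the top view is near (280,232). Next I fit the hood pose and the pointer value.

```bash
cat >> h.py <<'E'
def proj(c,p):
    q=c['view']@np.r_[p,1]; K=c['mtx']; return np.array([K[0,2]+K[0,0]*q[0]/-q[2],K[1,2]-K[1,1]*q[1]/-q[2]])
def hood(o,yaw,p): 
    k,s=np.cos(yaw),np.sin(yaw); return np.array([o[0]+k*p[0]-s*p[1],o[1]+s*p[0]+k*p[1],p[2]])
def nose(s,y): return [-.031+s*np.sin(.7),y,.183+s*np.cos(.7)]
E
python3 - <<'E'
from h import *
from scipy.optimize import least_squares
np.set_printoptions(suppress=True,precision=4,linewidth=150)
t=load('top0');s=load('scene0')
for nm,c in(('top',t),('scene',s)):
    W=cloud(c)
    for n,g in(('start',(.485,-.318)),('stop',(.477,-.387))):
        m=(np.hypot(W[...,0]-g[0],W[...,1]-g[1])<.024)&(W[...,2]>(.057 if n=='start' else .074))
        print(nm,n,m.sum(),np.median(W[m],0))
W=cloud(t)
# yaw/origin from features: nose ends & base front corners in top image (crop/5 + offset)
obs=[(nose(0,.125),(280.0,254.0)),(nose(0,-.125),(375.8,252.4)),((-.092,.165,.05),(271.5,286.0)),((-.092,-.165,.05),(383.5,284.0))]
f=lambda x:np.ravel([proj(t,hood(x[:2],x[2],p))-q for p,q in obs])
r=least_squares(f,[.574,-.045,0]);print(r.x,r.fun.reshape(-1,2))
o=r.x[:2];y=r.x[2]
print('nose',hood(o,y,nose(0,0)))
for S in np.arange(0,.15,.01):print(S.round(2),proj(t,hood(o,y,nose(S,.129))),proj(s,hood(o,y,nose(S,.129))))
print('scene nose ends',proj(s,hood(o,y,nose(0,.125))),proj(s,hood(o,y,nose(0,-.125))))
E
```

```text
top start 119 [ 0.4879 -0.3168  0.0643]
top stop 113 [ 0.4807 -0.3856  0.0778]
scene start 89 [ 0.4861 -0.3196  0.0645]
scene stop 77 [ 0.4773 -0.3874  0.079 ]
[ 0.5836 -0.0631 -0.0051] [[ 0.6053  0.5649]
 [-0.4402  0.4975]
 [-1.152  -0.5742]
 [ 0.9714 -0.607 ]]
nose [ 0.5526 -0.0629  0.183 ]
0.0 [279.0882 254.5916] [311.0087 210.9307]
0.01 [278.855 251.561] [312.7613 209.0028]
0.02 [278.6194 248.5002] [314.5216 207.0667]
0.03 [278.3814 245.4087] [316.2894 205.1222]
0.04 [278.1411 242.286 ] [318.0648 203.1693]
0.05 [277.8984 239.1318] [319.848 201.208]
0.06 [277.6531 235.9455] [321.6389 199.2381]
0.07 [277.4054 232.7267] [323.4376 197.2596]
0.08 [277.1551 229.4747] [325.2441 195.2725]
0.09 [276.9023 226.1892] [327.0586 193.2767]
0.1 [276.6468 222.8696] [328.881  191.2722]
0.11 [276.3886 219.5153] [330.7113 189.2589]
0.12 [276.1277 216.1259] [332.5498 187.2367]
0.13 [275.8641 212.7007] [334.3964 185.2056]
0.14 [275.5977 209.2392] [336.2511 183.1655]
scene nose ends [311.3155 211.7264] [332.0923 265.6081]
```

Call:
step_arm(delta_pos=[[0.5, -1, 0.1], [0.5, -1, 0.1], [0.5, -1, 0.1], [0.5, -1, 0.1], [0.5, -1, 0.1], [0.5, -1, 0.1], [0.5, -1, 0.1], [0.5, -1, 0.1], [0.5, -1, 0.1], [0.5, -1, 0.1], [0.5, -1, 0.1], [0.5, -1, 0.1]], turn=[0.28, 0.28, 0.28, 0.28, 0.28, 0.28, 0.28, 0.28, 0.28, 0.28, 0.28, 0.28], grip=1, newtons=10)

```text
time: 1.3
ee_pos: [0.3935, 0.2745, 0.2524]
eef_rot: [-0.002, 1.0, -0.0, -0.0]
ft_force: [0.6, -0.9, -0.2]
width: 0.003
grip_force: 0.0
```

Call:
step_arm(delta_pos=[[0.15, -1, 0], [0.15, -1, 0], [0.15, -1, 0], [0.15, -1, 0], [0.15, -1, 0], [0.15, -1, 0], [0.15, -1, 0], [0.15, -1, 0], [0.15, -1, 0], [0.15, -1, 0], [0.15, -1, 0], [0.15, -1, 0]], turn=[0, 0, 0, 0, 0, 0, 0, 0, 0, 0, 0, 0])

```text
time: 2.5
ee_pos: [0.4381, -0.0253, 0.2524]
eef_rot: [-0.002, 1.0, 0.0, -0.0]
ft_force: [0.7, 0.6, -0.7]
width: 0.0006
grip_force: 0.0
```

```bash
python3 -c "
from h import *
s=read_state();print({k:np.round(s[k],4) for k in('time','ee_pos','eef_rot','ft_force','width')})"
```

```text
{'time': np.float64(2.5), 'ee_pos': array([ 0.4381, -0.0253,  0.2524]), 'eef_rot': array([-1.7e-03,  1.0e+00,  1.0e-04, -2.0e-04]), 'ft_force': array([ 0.6668,  0.6498, -0.6839]), 'width': np.float64(0.0006)}
```

Call:
step_arm(delta_pos=[[0.16, -0.965, 0], [0.16, -0.965, 0], [0.16, -0.965, 0], [0.16, -0.965, 0], [0.16, -0.965, 0], [0.16, -0.965, 0], [0.16, -0.965, 0], [0.16, -0.965, 0], [0.16, -0.965, 0], [0.16, -0.965, 0], [0.16, -0.965, 0], [0.16, -0.965, 0]], turn=[0, 0, 0, 0, 0, 0, 0, 0, 0, 0, 0, 0])

```text
time: 3.7
ee_pos: [0.4863, -0.3145, 0.2522]
eef_rot: [-0.002, 1.0, 0.0, -0.0]
ft_force: [-0.3, 0.2, 0.7]
width: 0.0005
grip_force: 0.0
```

Call:
step_arm(delta_pos=[[0, 0, -1], [0, 0, -1], [0, 0, -1], [0, 0, -1], [0, 0, -1], [0, 0, -1], [0, 0, -0.6], [0, 0, -0.2], [0, 0, -0.2], [0, 0, 0]], turn=[0, 0, 0, 0, 0, 0, 0, 0, 0, 0])

```text
time: 4.7
ee_pos: [0.4865, -0.3139, 0.0779]
eef_rot: [-0.002, 1.0, -0.0, 0.0]
ft_force: [-0.1, -0.0, -0.7]
width: 0.0009
grip_force: 0.0
```

```bash
python3 -c "
from h import *
c=snap('wrist','w1');print(c['mtx'],np.linalg.inv(c['view'])[:3].round(3))"
```

```text
[[371.64829954   0.         326.31174771]
 [  0.         371.64829954 238.79198012]
 [  0.           0.           1.        ]] [[-0.003 -0.961 -0.276  0.41 ]
 [ 1.    -0.003 -0.001 -0.313]
 [ 0.    -0.276  0.961  0.24 ]]
```

View pics/w1.png

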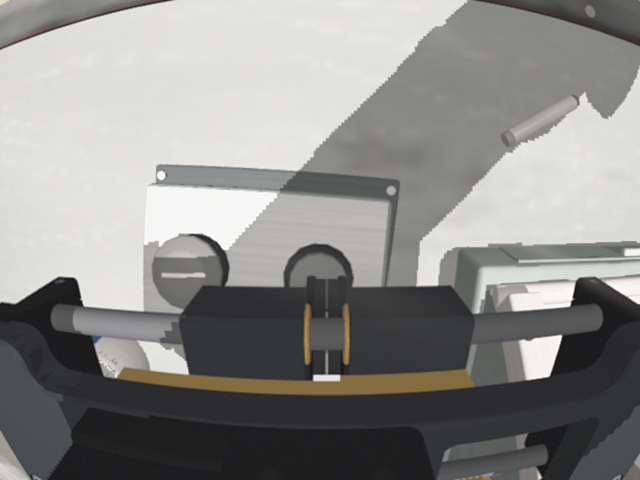

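The wrist view shows the fingertips at about (327,290) over the start cap at (318,270). The stop, at (190,272), is well to the side. Pressing now.

Call:
step_arm(delta_pos=[[0, 0, -0.3], [0, 0, -0.2], [0, 0, -0.1], [0, 0, -0.1], [0, 0, -0.1], [0, 0, 0]], turn=[0, 0, 0, 0, 0, 0])

```text
time: 5.35
ee_pos: [0.4876, -0.3141, 0.0607]
eef_rot: [-0.002, 1.0, 0.001, 0.002]
ft_force: [-7.6, 8.2, 35.8]
width: 0.0005
grip_force: 17.8
```

Call:
step_arm(delta_pos=[[0, 0, 0.4], [0, 0, 1], [0, 0, 1], [0, 0, 1], [0, 0, 1], [0, 0, 1], [0, 0, 1], [0, 0, 1]], turn=[0, 0, 0, 0, 0, 0, 0, 0])

```text
time: 6.15
ee_pos: [0.4859, -0.3136, 0.2433]
eef_rot: [-0.002, 1.0, 0.0, -0.0]
ft_force: [1.0, 0.5, 0.4]
width: 0.0007
grip_force: 0.0
```

```bash
python3 - <<'E'
from h import *
c=snap('top','t2');W=cloud(c)
m=(np.hypot(W[...,0]-.487,W[...,1]+.317)<.024)&(W[...,2]>.057)&(W[...,2]<.09)
print(m.sum(),np.nanmedian(W[m],0)); s=read_state();print(s['ee_pos'],s['ft_force'])
E
```

```text
23 [ 0.49025897 -0.30650239  0.06217883]
[ 0.48709641 -0.31471804  0.24741963] [ 0.78523311 -0.84003334  2.52782702]
```

Call:
step_arm(delta_pos=[[-0.1, 1, 0], [-0.1, 1, 0], [0, 1, 0], [0, 1, 0], [0, 1, 0], [0, 1, 0], [0, 1, 0], [0, 1, 0], [0, 1, 0], [0, 1, 0], [0, 0, 0]], turn=[0, 0, 0, 0, 0, 0, 0, 0, 0, 0, 0])

```text
time: 7.3
ee_pos: [0.4811, -0.0603, 0.2421]
eef_rot: [-0.004, 1.0, 0.0, -0.0]
ft_force: [0.9, 0.1, -0.0]
width: 0.0001
grip_force: 0.0
```

Call:
step_arm(delta_pos=[[0, 0, -1], [0, 0, -1], [0, 0, -1], [0.4, 0, -0.2], [0.4, 0, 0], [0.4, 0, 0], [0.2, 0, 0], [0, 0, 0]], turn=[0, 0, 0, 0, 0, 0, 0, 0])

```text
time: 8.1
ee_pos: [0.5171, -0.0639, 0.1629]
eef_rot: [-0.002, 1.0, -0.0, 0.0]
ft_force: [-0.9, -0.1, -0.2]
width: 0.0001
grip_force: 0.0
```

Call:
step_arm(delta_pos=[[0.1, 0, 0], [0.1, 0, 0], [0.1, 0, 0], [0, 0, 0]], turn=[0, 0, 0, 0])

```text
time: 8.5
ee_pos: [0.524, -0.0637, 0.1627]
eef_rot: [-0.002, 1.0, 0.0, 0.0]
ft_force: [-0.1, 0.6, 0.8]
width: 0.0004
grip_force: 0.0
```

Call:
step_arm(delta_pos=[[0.1, 0, 0], [0.1, 0, 0], [0.1, 0, 0], [0, 0, 0]], turn=[0, 0, 0, 0])

```text
time: 8.9
ee_pos: [0.5315, -0.0637, 0.1625]
eef_rot: [-0.002, 1.0, -0.0, -0.0]
ft_force: [0.1, 0.2, -0.1]
width: 0.0007
grip_force: 0.0
```

Call:
step_arm(delta_pos=[[0.1, 0, 0], [0.1, 0, 0], [0.1, 0, 0], [0, 0, 0]], turn=[0, 0, 0, 0])

```text
time: 9.3
ee_pos: [0.536, -0.0638, 0.1623]
eef_rot: [-0.001, 1.0, 0.001, -0.003]
ft_force: [-19.2, 1.9, 13.1]
width: 0.0003
grip_force: 9.3
```

Call:
step_arm(delta_pos=[[0, 0, 0.1], [0.13, 0, 0.155], [0.13, 0, 0.155], [0.13, 0, 0.155], [0.13, 0, 0.155], [0.13, 0, 0.155], [0.13, 0, 0.155], [0, 0, 0]], turn=[0, 0, 0, 0, 0, 0, 0, 0])

```text
time: 10.1
ee_pos: [0.5573, -0.0637, 0.1882]
eef_rot: [-0.002, 1.0, 0.0, -0.002]
ft_force: [-7.2, 0.4, 5.4]
width: 0.0004
grip_force: 3.7
```

```bash
python3 - <<'E'
from h import *
c=snap('top','t3');snap('scene','s3')
a=cv2.resize(c['image'][200:300,240:400][:,:,::-1],None,fx=5,fy=5,interpolation=cv2.INTER_CUBIC);cv2.imwrite('pics/a3.png',a)
E
```

```text
(no output)
```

View pics/a3.png

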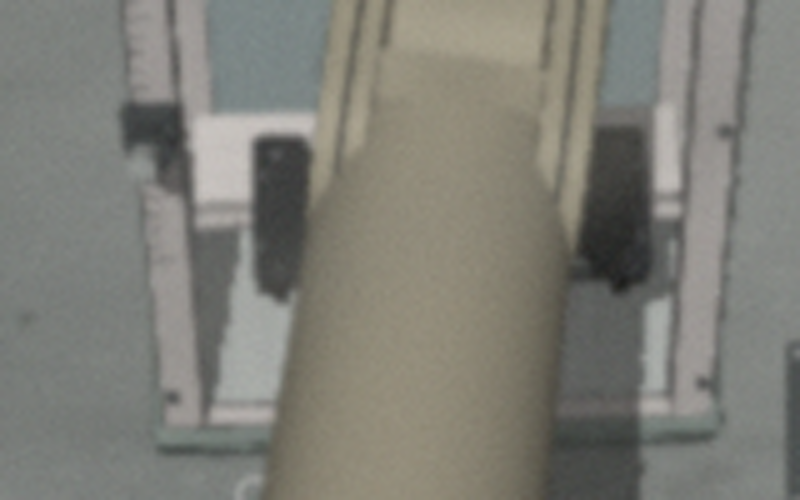

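The lip's left end has risen from crop row 270 to 217, so s is about 0.034. The pointer arrow spans about (160–205, 145–190) in the crop. I keep pushing.

Call:
step_arm(delta_pos=[[0.13, 0, 0.155], [0.13, 0, 0.155], [0.13, 0, 0.155], [0.13, 0, 0.155], [0.13, 0, 0.155], [0, 0, 0]], turn=[0, 0, 0, 0, 0, 0])

```text
time: 10.8
ee_pos: [0.5736, -0.0637, 0.2077]
eef_rot: [-0.002, 1.0, 0.0, -0.001]
ft_force: [-7.6, 0.7, 6.1]
width: 0.0006
grip_force: 3.6
```

```bash
python3 - <<'E'
from h import *
c=snap('top','t4');s=snap('scene','s4')
up=lambda i,f:cv2.resize(i[:,:,::-1],None,fx=f,fy=f,interpolation=cv2.INTER_CUBIC)
t0=load('top0');s0=load('scene0')
R=lambda x:up(x['image'][212:262,255:305],8); Q=lambda x:up(x['image'][180:230,295:345],8)
o=np.vstack([np.hstack([R(t0),R(c)]),np.hstack([Q(s0),Q(s)])]);cv2.imwrite('pics/p4.png',cv2.resize(o,(600,600)))
E
```

```text
(no output)
```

View pics/p4.png

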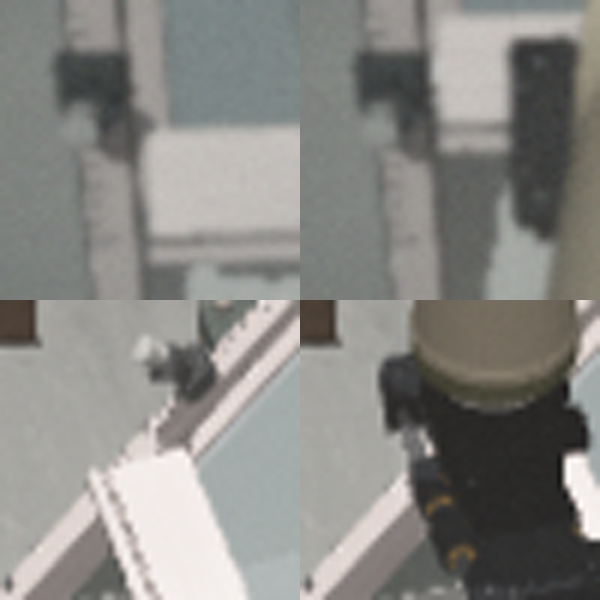

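The nose's left end is at about row 235.5 in the top view (s≈0.061) and the arrow tip at about row 232.8 (s≈0.0695). The scene view also gives about 0.07. I push roughly 8 mm more, then back off.

Call:
step_arm(delta_pos=[[0.11, 0, 0.13], [0.1, 0, 0.12], [0, 0, 0], [0, 0, 0]], turn=[0, 0, 0, 0])

```text
time: 11.3
ee_pos: [0.5787, -0.0637, 0.2138]
eef_rot: [-0.002, 1.0, 0.0, -0.001]
ft_force: [-6.5, 0.7, 3.3]
width: 0.0004
grip_force: 3.7
```

Call:
step_arm(delta_pos=[[-0.3, 0, 0], [-0.6, 0, 0], [-1, 0, 0], [-1, 0, 0], [-0.5, -1, 0.5], [0, -1, 1], [0, -1, 1], [0, -1, 1], [0, -1, 0], [0, -1, 0], [0, -1, 0], [0, -1, 0]], turn=[0, 0, 0, 0, 0, 0, 0, 0, 0, 0, 0, 0])

```text
time: 12.5
ee_pos: [0.4946, -0.2647, 0.3016]
eef_rot: [-0.002, 1.0, 0.0, 0.0]
ft_force: [0.2, 0.3, 0.2]
width: 0.0004
grip_force: 0.0
```

```bash
python3 - <<'E'
from h import *
c=snap('top','t5');s=snap('scene','s5')
up=lambda i,f:cv2.resize(i[:,:,::-1],None,fx=f,fy=f,interpolation=cv2.INTER_CUBIC)
R=lambda x:up(x['image'][212:262,255:305],12); Q=lambda x:up(x['image'][170:220,300:350],12)
cv2.imwrite('pics/p5.png',cv2.resize(np.hstack([R(c),Q(s)])[:480],(800,320)))
E
```

```text
(no output)
```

View pics/p5.png

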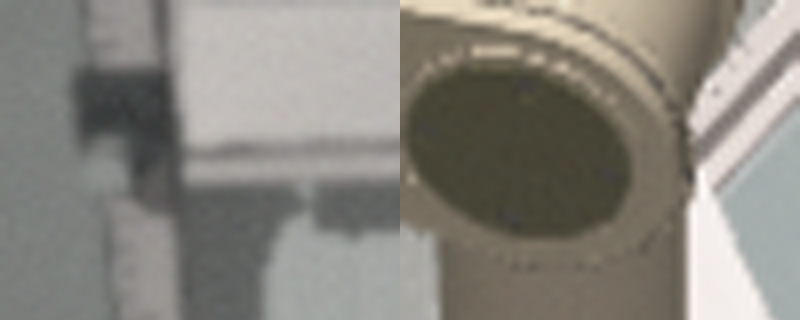

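In the top view the nose's left end is now at row 232.6 and the tip at about 232.8, which matches. The scene camera is blocked by the arm. I confirm with the wrist camera from above.

Call:
step_arm(delta_pos=[[0, 1, 1], [0, 1, 1], [0, 1, 1], [0, 1, 1], [0, 1, 0], [0.5, 1, 0], [0.5, 1, 0], [0.5, 1, 0], [0.5, 1, 0], [0.5, 1, 0], [0.5, 1, 0], [0.4, 0.8, 0]], turn=[0, 0, 0, 0, 0, 0, 0, 0, 0, 0, 0, 0])

```text
time: 13.8
ee_pos: [0.58, 0.0337, 0.4013]
eef_rot: [-0.003, 1.0, 0.0, -0.0]
ft_force: [-0.4, 0.4, 0.2]
width: 0.0005
grip_force: 0.0
```

Call:
step_arm(delta_pos=[[0, 0, 0], [0, 0, 0], [0, 0, 0]], turn=[0, 0, 0])

```text
time: 14.1
ee_pos: [0.5795, 0.0301, 0.4017]
eef_rot: [-0.001, 1.0, -0.0, 0.0]
ft_force: [-0.3, -0.7, -0.4]
width: 0.0004
grip_force: 0.0
```

```bash
python3 - <<'E'
from h import *
c=snap('wrist','w6');V=c['view'];K=c['mtx']
def fp(p):
    q=V@np.r_[p,1];d=np.array([q[0],-q[1],-q[2]]);th=np.arctan2(np.hypot(*d[:2]),d[2]);e=d[:2]/np.hypot(*d[:2]);return K[:2,2]+K[0,0]*th*e
for S in(.06,.07,.08):print(S,fp(hood((.5836,-.0631),-.005,nose(S,.129))))
E
```

```text
0.06 [363.54173087 231.03676694]
0.07 [364.10538216 239.92529589]
0.08 [364.67242554 249.10591796]
```

View pics/w6.png

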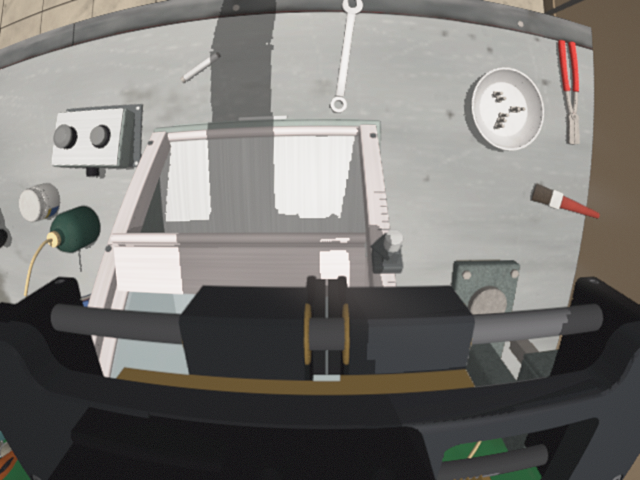

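The wrist view shows the lip nose along row ~238 and the pointer around (370–402, 232–272). One zoom of it settles the level.

```bash
python3 - <<'E'
from h import *
c=load('w6');a=c['image'][222:280,332:412][:,:,::-1]
cv2.imwrite('pics/p6.png',cv2.convertScaleAbs(cv2.resize(a,None,fx=10,fy=10,interpolation=cv2.INTER_CUBIC),alpha=1.3))
E
```

```text
(no output)
```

View pics/p6.png

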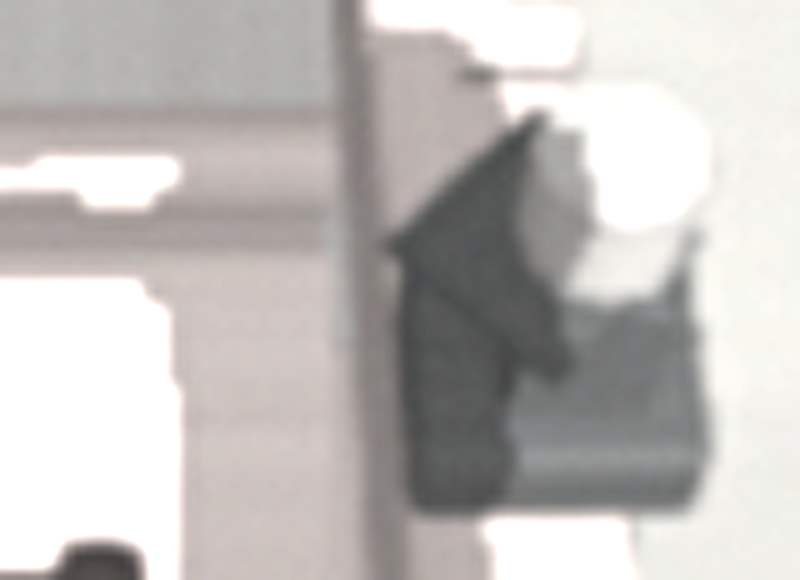

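Here the arrow tip is clear at crop (393,245), i.e. pixel row 246.5. The nose bar's centre is at crop row ~162, or 238.2, so the lip is still about 9 mm low. I check this in 3D with depth.

```bash
python3 - <<'E'
from h import *
np.set_printoptions(suppress=True,precision=4)
c=load('w6');K=c['mtx'];Z=c['z_map'];Vi=np.linalg.inv(c['view'])
def loc(u,v):
    d=np.array([u,v])-K[:2,2];r=np.hypot(*d);th=r/K[0,0];z=Z[v,u];t=np.tan(th)*d/r*z
    w=(Vi@np.r_[t[0],-t[1],-z,1])[:3];n=w-hood((.5836,-.0631),-.005,nose(0,0))
    return w,np.array([n@[np.cos(.7),0,-np.sin(.7)],n[1],n@[np.sin(.7),0,np.cos(.7)]])
for u,v in[(376,246),(377,246),(378,246),(380,246),(382,246),(382,243),(383,250),(385,240)]:print('arrow',u,v,*loc(u,v))
for u in(362,358,350,340):
  for v in(234,236,238,240,242):print('nose',u,v,*loc(u,v))
E
```

```text
arrow 376 246 [0.5989 0.0747 0.2537] [-0.0101  0.1376  0.0839]
arrow 377 246 [0.5989 0.0756 0.2538] [-0.0102  0.1385  0.084 ]
arrow 378 246 [0.5993 0.0767 0.2524] [-0.009   0.1396  0.0832]
arrow 380 246 [0.5986 0.0781 0.2546] [-0.0109  0.1411  0.0844]
arrow 382 246 [0.5991 0.0801 0.2531] [-0.0096  0.1431  0.0836]
arrow 382 243 [0.5973 0.0805 0.25  ] [-0.009   0.1435  0.08  ]
arrow 383 250 [0.6018 0.0807 0.2562] [-0.0095  0.1437  0.0877]
arrow 385 240 [0.5912 0.0812 0.2614] [-0.021   0.1441  0.0848]
nose 362 234 [0.59   0.0627 0.2465] [-0.0123  0.1257  0.0726]
nose 362 236 [0.5911 0.0625 0.2492] [-0.0133  0.1254  0.0754]
nose 362 238 [0.5925 0.0624 0.2506] [-0.013   0.1254  0.0774]
nose 362 240 [0.5948 0.0626 0.2491] [-0.0103  0.1256  0.0777]
nose 362 242 [0.5967 0.0627 0.249 ] [-0.0088  0.1256  0.0788]
nose 358 234 [0.5897 0.059  0.2476] [-0.0133  0.122   0.0733]
nose 358 236 [0.5914 0.0591 0.2481] [-0.0123  0.122   0.0748]
nose 358 238 [0.5925 0.0589 0.2506] [-0.013   0.1218  0.0774]
nose 358 240 [0.5947 0.059  0.2494] [-0.0106  0.122   0.0779]
nose 358 242 [0.597  0.0592 0.2479] [-0.0079  0.1222  0.0782]
nose 350 234 [0.5899 0.052  0.247 ] [-0.0127  0.1149  0.073 ]
nose 350 236 [0.591  0.0518 0.2497] [-0.0136  0.1148  0.0757]
nose 350 238 [0.5928 0.0519 0.2496] [-0.0122  0.1148  0.0769]
nose 350 240 [0.5948 0.052  0.249 ] [-0.0102  0.1149  0.0777]
nose 350 242 [0.5966 0.052  0.2491] [-0.0089  0.1149  0.0789]
nose 340 234 [0.59   0.0431 0.2464] [-0.0122  0.1061  0.0726]
nose 340 236 [0.591  0.043  0.2497] [-0.0136  0.106   0.0757]
nose 340 238 [0.5928 0.0431 0.2497] [-0.0122  0.106   0.0769]
nose 340 240 [0.5945 0.0431 0.25  ] [-0.0111  0.106   0.0782]
nose 340 242 [0.5967 0.0431 0.2488] [-0.0086  0.1061  0.0788]
```

The depth data agree: the nose axis is at local z ≈ 0.0745 and the tip at ≈ 0.0838, so it needs about 9 mm more. Going back under the lip.

Call:
step_arm(delta_pos=[[-1, -0.9, 0], [-1, -0.9, 0], [-1, -1, 0], [-0.2, -1, -1], [0, 0, -1], [0, 0, -1], [0, 0, -1], [0, 0, -1], [0, 0, -1], [0, 0, -1], [0, 0, -0.7], [0, 0, 0]], turn=[0, 0, 0, 0, 0, 0, 0, 0, 0, 0, 0, 0])

```text
time: 15.35
ee_pos: [0.4982, -0.0644, 0.2073]
eef_rot: [-0.001, 1.0, 0.0, -0.002]
ft_force: [0.6, 0.5, 0.7]
width: 0.0003
grip_force: 0.0
```

Call:
step_arm(delta_pos=[[1, 0, 0], [1, 0, 0], [0.5, 0, 0], [0.2, 0, 0], [0.1, 0, 0], [0.1, 0, 0], [0, 0, 0]], turn=[0, 0, 0, 0, 0, 0, 0])

```text
time: 16.05
ee_pos: [0.5721, -0.0638, 0.2093]
eef_rot: [-0.002, 1.0, 0.0, 0.0]
ft_force: [0.5, 0.8, -1.0]
width: 0.0007
grip_force: 0.0
```

Call:
step_arm(delta_pos=[[0.12, 0, 0.05], [0.12, 0, 0.05], [0, 0, 0]], turn=[0, 0, 0])

```text
time: 16.35
ee_pos: [0.5784, -0.0638, 0.2116]
eef_rot: [-0.002, 1.0, 0.0, 0.0]
ft_force: [0.3, 0.1, -0.0]
width: 0.0009
grip_force: 0.0
```

Call:
step_arm(delta_pos=[[0.1, 0, 0.12], [0.1, 0, 0.12], [0.05, 0, 0.06], [0, 0, 0], [0, 0, 0]], turn=[0, 0, 0, 0, 0])

```text
time: 16.85
ee_pos: [0.5845, -0.0638, 0.2192]
eef_rot: [-0.002, 1.0, 0.0, -0.0]
ft_force: [-3.9, 0.4, 0.7]
width: 0.0005
grip_force: 2.4
```

Call:
step_arm(delta_pos=[[-0.3, 0, 0], [-0.6, 0, 0], [-1, 0, 0], [-1, 0, 0], [-0.4, 0, 1], [0, 0, 1], [0, 0, 1], [0, 0, 1], [0, 1, 1], [0, 1, 1], [0, 1, 1], [0, 0.8, 0.3]], turn=[0, 0, 0, 0, 0, 0, 0, 0, 0, 0, 0, 0])

```text
time: 18.05
ee_pos: [0.5027, 0.0327, 0.4044]
eef_rot: [-0.002, 1.0, 0.001, 0.003]
ft_force: [0.1, -0.3, 0.0]
width: 0.0003
grip_force: 0.0
```

Call:
step_arm(delta_pos=[[1, 0, 0], [1, 0, 0], [1, 0, 0], [0.3, 0, 0], [0, 0, 0], [0, 0, 0]], turn=[0, 0, 0, 0, 0, 0])

```text
time: 18.65
ee_pos: [0.5841, 0.0309, 0.4019]
eef_rot: [-0.001, 1.0, 0.0, 0.0]
ft_force: [-0.1, 0.3, 0.1]
width: 0.001
grip_force: 0.0
```

```bash
python3 - <<'E'
from h import *
np.set_printoptions(suppress=True,precision=4)
def run(f,c,tip):
    K=c['mtx'];Z=c['z_map'];Vi=np.linalg.inv(c['view']);v,u=np.mgrid[:480,:640]
    d=np.stack([u-K[0,2],v-K[1,2]],-1);r=np.hypot(d[...,0],d[...,1]);t=(np.tan(np.minimum(r/K[0,0],1.5))/np.maximum(r,1e-6)*Z)[...,None]*d
    P=np.concatenate([t[...,:1],-t[...,1:],-Z[...,None],np.ones_like(Z)[...,None]],-1)
    n=(P@Vi.T)[...,:3]-hood((.5836,-.0631),-.005,nose(0,0))
    L=np.stack([n@[np.cos(.7),0,-np.sin(.7)],n[...,1],n@[np.sin(.7),0,np.cos(.7)]],-1)
    m=(abs(L[...,1]-.11)<.01)&(L[...,2]<.12)&(L[...,2]>.05)&(abs(L[...,0]+.01)<.02)
    # profile: outermost x vs z
    for z in np.arange(.066,.1,.002):
        k=m&(abs(L[...,2]-z)<.001); print(f,z.round(3),k.sum(),np.median(L[k][:,0]).round(4) if k.any() else '')
    a=(L[...,1]>.133)&(L[...,1]<.142)&(abs(L[...,0]+.0095)<.004)&(L[...,2]>.05)&(L[...,2]<.12)
    print('arrow',a.sum(),L[a].mean(0),np.median(L[a],0))
run('old',load('w6'),0); c=snap('wrist','w7');run('new',c,0)
print(read_state()['ee_pos'])
E
```

```text
old 0.066 0 
old 0.068 0 
old 0.07 0 
old 0.072 41 -0.0124
old 0.074 97 0.0024
old 0.076 56 -0.0125
old 0.078 102 -0.01
old 0.08 62 -0.0019
old 0.082 62 -0.0002
old 0.084 62 0.0012
old 0.086 70 0.003
old 0.088 63 0.0048
old 0.09 73 0.0068
old 0.092 57 0.0086
old 0.094 21 0.0091
old 0.096 2 0.009
old 0.098 0 
arrow 118 [-0.0096  0.1387  0.0837] [-0.0097  0.1391  0.0839]
new 0.066 0 
new 0.068 0 
new 0.07 0 
new 0.072 0 
new 0.074 0 
new 0.076 0 
new 0.078 0 
new 0.08 24 -0.0126
new 0.082 112 0.0025
new 0.084 65 -0.0127
new 0.086 85 -0.0115
new 0.088 61 -0.0091
new 0.09 62 -0.0014
new 0.092 74 0.0007
new 0.094 57 0.0024
new 0.096 67 0.0041
new 0.098 71 0.006
arrow 119 [-0.0095  0.1385  0.084 ] [-0.0096  0.139   0.0839]
[0.5839 0.031  0.402 ]
```

The nose axis is now at about 0.083 and the tip at 0.084, so they are level within 1 mm, and the arm is clear of everything. Handing in.

```bash
python3 -c "
from bench import *
print(close_job())"
```

```text
the job is handed in; nothing more can be done
None
```

I pressed the start button, pushed the window up until its lip measured level with the pointer to within about 1 mm, backed the arm off, and handed the job in; no verdict came back.

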